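# Hinge the easel strut onto the back of a counter mirror

## Task

A counter mirror lies face down on the bench with two hinge lugs on its back: fit its oak easel strut. Set the strut down gently (do not let it drop) with its barrel between the two lugs and its leg lying flat towards the bottom edge of the mirror, let go of it, then thread the bent steel rod from either side through lug, barrel and lug and push it fully home, until its bent end rests against the lug. Leave everything else on the bench where it is.

Things in the scene. Friction and masses are not known exactly. Their poses are not given: they have to be found in the camera images.
- mirror: Frameless mirror face down on a thin black mat; it does not move. Glass 300 x 220 mm, brown backing board 280 x 200 mm whose flat upper face is 21 mm above the bench. Origin: its middle, at bench height. x points to its top edge (small brass hanging plate there), -x to its bottom edge (two dark bumpers), y along the hinge axis, z up. Two dark steel lugs stand 60 mm from the origin towards +x.
- hinge (a point): Midway between the two lugs on the axis of their holes, 39 mm above the bench; axes as the mirror's. Each lug is a round-topped plate 10 mm thick (y), 32 mm wide, 34 mm high over the board, its hole 16 mm in diameter, 18 mm above the board. Lugs' inner faces 50 mm apart, outer faces 70 mm apart; each has a foot 10 mm wide, 3 mm thick, reaching 32 mm from the axis to x and -x.
- strut: Oak easel strut: straight leg 34 mm wide (y), 12 mm thick, with a round barrel (diameter 36, length 40 mm) across one end; 188 mm overall, about 140 g, flat underneath. Origin: on the underside, on the leg's centre line; x points along the leg to the barrel, z up. Barrel axis at x = +80 mm, foot end (dark rubber tip) at x = -90 mm. Leg free to grasp from x = -85 to +55 mm.
- strut_eye (a point): Middle of the strut's barrel, on the axis of its hole (a hole 17 mm in diameter, right through, along the strut's y). 18 mm above the underside, so with the strut flat on the board it has the height of the lug holes.
- strut_foot (a point): End of the strut's leg, at the rubber tip, away from the barrel.
- rod: Steel hinge rod, diameter 12 mm, bent square at one end, about 110 g, lying flat. Origin: on the axis of the straight part, 35 mm from the bend's inner face, 66 mm from the tip. x points along the straight part to the tip, y along the bent arm (reaching 42 mm from the axis), z up as it lies. Fully home, the bend touches a lug's outer face and the origin is within about 2 mm of hinge.
- rod_tip (a point): Tip of the rod's straight part, at x = +66 mm; the last 14 mm taper to 4 mm.
- rod_bend (a point): Outermost point of the bend on the axis of the straight part, at x = -47 mm (the place to push on). Let go part-way in, the rod rolls until its bent arm rests on the board.
- hammer: Hammer with a wooden handle, 260 mm; bystander.
- tape: Roll of blue masking tape, 110 mm across, 48 mm high; bystander.
- pliers: Glass running pliers with blue grips, 170 mm; bystander.
- cutter: Brass-handled glass cutter, 150 mm; bystander.
- oil: White bottle of cutting oil, 56 mm across, 150 mm high; bystander.
- sucker: Black suction cup lifter with a grey handle, 120 mm across, 63 mm high; bystander.
- offcut: Glass offcut 160 x 45 x 6 mm; bystander.
Things that resemble listed ones, but are neither listed nor needed, are in the scene too. What is shaped like the strut but orange is not meant. Leave any green look-alike of the rod alone.

How it is judged:
On the way:
1. the strut lies on the mirror's back with its barrel between the lugs, its holes in line with theirs to 10 mm, its leg flat and pointing to the bottom edge, and is let go (distance between strut_eye and hinge below 0.01 m and angle between strut's own z axis and vertical below 0.12 rad and x of strut_foot in the frame of mirror below -0.09 m and linear speed of strut below 0.02 m/s and contact force between the fingers and strut below 0.1 N), for 0.2 s.
At the end, for the whole second after the job is handed in: Rod through both lugs and the barrel (within 0.1 rad of the hinge axis, 5 mm of the barrel's axis) and home: origin within 7 mm of the hinge point. Barrel between the lugs, within 10 mm of that point; leg flat (0.12 rad) on the mirror's back towards the bottom edge; strut and rod at rest (distance between rod and hinge below 0.007 m and angle between the x axis of rod and the y axis of mirror, either way round below 0.1 rad and y of strut_eye in the frame of rod between -0.005 and 0.005 m and z of strut_eye in the frame of rod between -0.005 and 0.005 m and distance between strut_eye and hinge below 0.01 m and angle between strut's own z axis and vertical below 0.12 rad and x of strut_foot in the frame of mirror below -0.09 m and linear speed of each of strut, rod below 0.02 m/s); the robot touches nothing.
It fails at once if the strut is dropped or thrown onto the mirror (faster than 0.5 m/s within 80 mm of the hinge point) (distance between strut_eye and hinge below 0.08 m and linear speed of strut above 0.5 m/s).
It fails at once if a bystander is moved by more than 40 mm (distance of any of hammer, tape, pliers, cutter, oil, sucker, offcut from where it was at the start of the episode above 0.04 m).
It also fails if it takes over 72 s, if anything falls off the work surface, if the arm or the gripper's body presses on something with over 40 N, if the wrist force passes 120 N, or if a joint passes its speed limit or range.

## Robot

A 6-joint arm with a two-finger parallel gripper is mounted at the origin on the work surface. World frame = base frame: x ahead of the robot, y to its left, z up, the work surface at z = 0. Lengths are in m, angles in rad, forces in N, time in s.
With the tool pointing down it reaches from about 0.3 to 0.825 m from the base axis. Payload 5.4 kg.
Tool frame: the origin (TCP) lies at the very end of the fingers, on their centre line; the grasp point (between the pads) lies 19 mm behind it; z points along the fingers, y is the line along which they close (so a half turn about z gives the same grasp; the last joint's range is limited). The gripper opens to 92 mm and grips with 3 to 60 N. Pads are 20 mm wide; open, the fingers measure 128 mm over their backs; the gripper's body (75 mm by 189 mm) begins 69 mm behind the grasp point.
Start: joints at [-1.502, 0.158, 1.597, -0, 1.386, -0.21], TCP at [0.158, -0.553, 0.194] pointing down, gripper open.
Joint ranges: [-2.91, 2.91], [-0.94, 2.29], [0.18, 2.7], [-1.29, 4.43], [0.17, 2.64], [-3, 3]. Speed limits (rad/s): [2.57, 2.57, 3.14, 3.14, 3.14, 3.14].

## Interface

Orientations are given as a rotation vector (axis times angle).
In Python, from workcell import bot gives the robot as it stands. Calls block until the motion is done:
- bot.goto(position, orientation): joint-space move of the TCP to a pose.
- bot.line_to(position, rot=None, max_speed=0.15): straight line of the TCP; rot=None keeps the orientation; max_speed is the mean speed in m/s.
- bot.set_joints(angles): joint-space move.
- bot.set_gripper(opening, newtons=None): opening from 0.0 (shut) to 1.0 (fully open); newtons is the grip in N (None keeps the last); returns when the fingers have stopped.
- bot.hold(seconds).
- bot.inverse_kinematics(position, orientation): joint angles nearest the present ones, or None.
- bot.read_camera(name): name is "scene" or "top" or "wrist"; returns a dict with "pixels" (400x640x3 uint8, blue, green, red), "fx", "fy", "cx", "cy" (pixels), "R" (3x3) and "t" (3): a world point X has camera coordinates R X + t. Camera axes: x right, y down, z forward; pixel columns grow to the right and rows downward; lengths in m; the calibration is good to about 2 mm. The wrist camera is an equidistant fisheye: a pixel r from the principal point sees the ray r / f radians off the axis. A picture is of the moment at which its call begins. There is no depth.
A pose or a line that the arm cannot do raises bot.MotionError and nothing moves.
- bot.job_done(): hands the job in; it is judged then, once.
Readings, each from a call of its own:
- bot.current_clock(): time.
- bot.current_joints(): joint angles.
- bot.current_joint_vel(): joint speeds.
- bot.current_effort(): joint torques, N m.
- bot.current_ee_pos(): TCP position.
- bot.current_tool_rot(): TCP orientation.
- bot.current_contact_force(): force on the tool from outside, world axes, zero at the start.
- bot.current_ft_torque(): the same for the moment, N m.
- bot.current_opening(): opening from 0.0 (shut) to 1.0 (fully open).
- bot.current_grip_force(): force on a finger pad.
Only numpy, scipy, OpenCV 4.12 (cv2) and the standard library are available. Lean on these libraries where they do the work, as an engineer would, in place of code of your own. Each camera call takes 0.05 s, during which the arm holds its last target. There are 200 camera calls.

## Working session

There is one attempt and no reset: what is moved stays moved. The work goes in short steps, each a Python script; the robot and the scene stay as the last script left them, time stands still between calls to the robot, and variables do not carry over. Pictures are saved under pics/ and viewed, at most 10 in all, crops included, and the job is handed in when it is done.

```bash
mkdir -p pics; ls
python3 - <<'E'
from workcell import bot
import cv2,pickle
d={n:bot.read_camera(n) for n in("scene","top","wrist")}
pickle.dump(d,open("cams0.pkl","wb"))
for n in d:
    cv2.imwrite(f"pics/{n}0.png",d[n]["pixels"]);print(n,[d[n][k] for k in("fx","fy","cx","cy")],d[n]["R"].round(3).tolist(),d[n]["t"].round(3))
E
```

```text
pics
scene [374.86472941159855, 374.86472941159855, 321.7845432472818, 199.73931544828497] [[-0.87, 0.492, -0.002], [0.297, 0.522, -0.8], [-0.393, -0.697, -0.6]] [ 0.413 -0.115  1.505]
top [390.5231640050894, 390.5231640050894, 317.69633415121257, 198.30599777519274] [[0.018, -1.0, 0.007], [-0.997, -0.019, -0.07], [0.07, -0.005, -0.998]] [-0.009  0.481  1.124]
wrist [309.70691628693146, 309.70691628693146, 321.789183936553, 193.74087949884117] [[0.276, -0.961, -0.002], [-0.924, -0.266, 0.275], [-0.264, -0.074, -0.962]] [-0.574 -0.031  0.391]
```

View pics/top0.png

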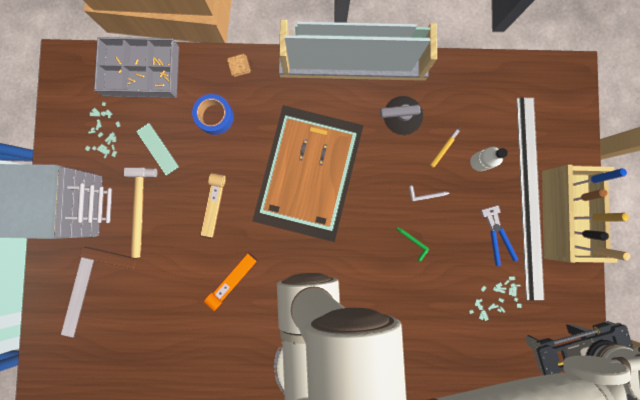

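View pics/scene0.png

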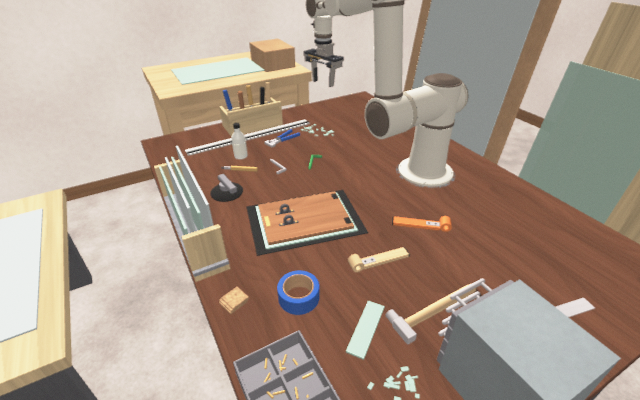

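The top view shows two strut candidates: oak at about (213,205) and orange at (230,282). It shows two rod candidates: grey steel at (428,195) and green at (413,243). The oak strut and the grey rod fit the description. The mirror is at (308,172), its brass plate at (318,130), and its lugs at (303,150) and (323,155). I'll confirm both in one enlarged crop and localise them.

```bash
cat > h.py <<'E'
import numpy as np,cv2
from scipy.spatial.transform import Rotation as Ro
def ray(c,uv):
    uv=np.atleast_2d(np.array(uv,float)); x=(uv-[c["cx"],c["cy"]])/[c["fx"],c["fy"]]
    if c.get("fish"):
        r=np.linalg.norm(x,axis=1,keepdims=True); d=np.hstack([np.sin(r)*x/np.maximum(r,1e-9),np.cos(r)])
    else: d=np.hstack([x,np.ones((len(x),1))])
    return -c["R"].T@c["t"], d@c["R"]
def onplane(c,uv,z):
    o,d=ray(c,uv); return (o+d*((z-o[2])/d[:,2])[:,None])[:,:2]
def proj(c,X):
    p=np.atleast_2d(X)@c["R"].T+c["t"]
    if c.get("fish"):
        n=np.linalg.norm(p[:,:2],axis=1); th=np.arctan2(n,p[:,2]); q=p[:,:2]/np.maximum(n,1e-9)[:,None]*th[:,None]
    else: q=p[:,:2]/p[:,2:]
    return q*[c["fx"],c["fy"]]+[c["cx"],c["cy"]]
def down(yaw):  # tool z down, tool x (pad width) along world yaw
    c,s=np.cos(yaw),np.sin(yaw)
    return Ro.from_matrix(np.array([[c,s,0],[s,-c,0],[0,0,-1]])).as_rotvec()
def wcam(bot):
    c=bot.read_camera("wrist"); c["fish"]=1; return c
E
python3 - <<'E'
from h import *
import pickle
d=pickle.load(open("cams0.pkl","rb"));c=d["top"];im=c["pixels"];hsv=cv2.cvtColor(im,cv2.COLOR_BGR2HSV)
a=cv2.resize(im[160:320,190:270],None,fx=3.6,fy=3.6,interpolation=2);b=cv2.resize(im[160:320,390:470],None,fx=3.6,fy=3.6,interpolation=2)
cv2.imwrite("pics/cand.png",np.hstack([a,b]))
for n,uv,z in[("barrel",(216,181),.03),("foot",(207,236),.006),("bend",(413,198),.006),("arm end",(411,187),.006),("tip",(448,194),.006),
 ("lugL",(303,150),.045),("lugR",(323,155),.045),("sucker",(403,115),.0),("oil",(480,160),0)]: print(n,onplane(c,uv,z).round(3))
m=cv2.inRange(hsv[130:215,250:350],(0,60,100),(25,255,255));m=cv2.morphologyEx(m,cv2.MORPH_OPEN,np.ones((3,3)))
k=max(cv2.findContours(m,0,2)[0],key=cv2.contourArea).reshape(-1,2)+[250,130]
print("board",cv2.minAreaRect((onplane(c,k,.021)*1000).astype(np.float32)))
E
```

```text
barrel [[0.525 0.295]]
foot [[0.366 0.322]]
bend [[ 0.488 -0.281]]
arm end [[ 0.521 -0.275]]
tip [[ 0.502 -0.385]]
lugL [[0.618 0.045]]
lugR [[ 0.605 -0.013]]
sucker [[ 0.739 -0.252]]
oil [[ 0.607 -0.484]]
board ((559.1166381835938, 30.84326934814453), (199.26327514648438, 278.738525390625), 76.88411712646484)
```

View pics/cand.png

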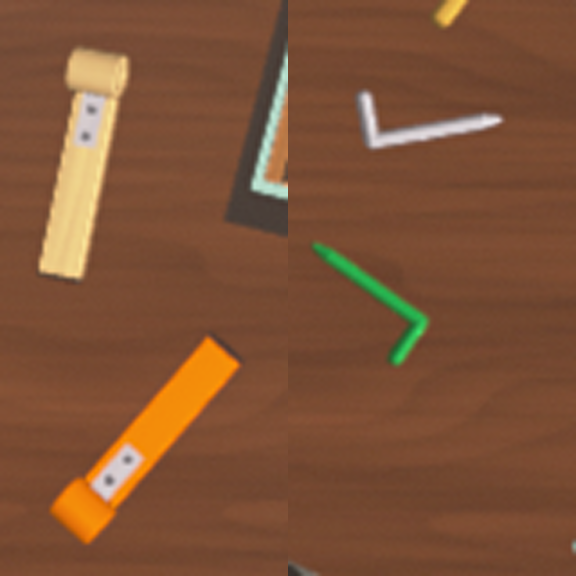

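The left panel shows the oak strut, barrel at the top (97,72) and leg down to (62,275), with the orange decoy below it. The right panel shows the steel rod, bend at (373,143), tip at (500,120) and arm end at (363,97), with the green decoy below. Next I'll take a closer look with the wrist camera over the strut, mirror and rod.

Run:
```python
from h import *
from workcell import bot
import pickle
W={}
for n,p,y in[("rod",(0.45,-0.31,.22),0.17),("mir",(0.56,0.03,.22),-.229),("strut",(0.42,0.305,.22),-.17)]:
    best=None
    for k in(0,np.pi):
        q=bot.inverse_kinematics(p,down(y+k)); print(n,k,None if q is None else np.round(q,2))
        if q is not None and (best is None or abs(q[5])<abs(best[0][5])): best=(q,k)
    bot.set_joints(best[0]); bot.hold(.2); W[n]=wcam(bot)
    cv2.imwrite(f"pics/w_{n}.png",W[n]["pixels"])
pickle.dump(W,open("w.pkl","wb")); print(bot.current_clock())
cv2.imwrite("pics/w3.png",np.vstack([np.hstack([cv2.resize(W["rod"]["pixels"],(400,250)),cv2.resize(W["strut"]["pixels"],(400,250))]),cv2.resize(W["mir"]["pixels"],(800,500),interpolation=2)[100:450]]))
```

```text
rod 0 [-0.82  0.07  1.64  0.    1.43  0.58]
rod 3.141592653589793 [-0.82  0.07  1.64  0.    1.43 -2.57]
mir 0 [-0.16  0.1   1.6  -0.    1.43  1.64]
mir 3.141592653589793 [-0.16  0.1   1.6   0.    1.43 -1.5 ]
strut 0 [ 0.39 -0.01  1.72  0.    1.43  2.14]
strut 3.141592653589793 [ 0.39 -0.01  1.72  0.    1.43 -1.01]
5.3
```

View pics/w3.png

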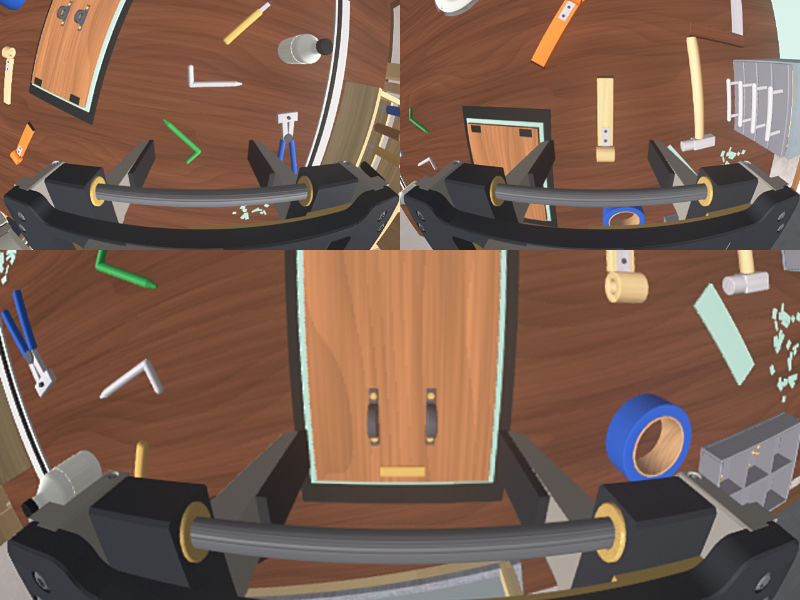

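The wrist views show the rod at (215,78) top left, the oak strut at (605,120) top right, and in the bottom panel the lugs at (373,415) and (431,415) with the brass plate at (402,471). I'll compute poses from these.

Run:
```python
from h import *
import pickle
W=pickle.load(open("w.pkl","rb"))
def big(m,off,near=None):
    ks=[k.reshape(-1,2)+off for k in cv2.findContours(m,0,1)[0] if cv2.contourArea(k)>15]
    return ks
T=pickle.load(open("cams0.pkl","rb"))["top"]
def strut(c,x0,x1,y0,y1,n):
    hs=cv2.cvtColor(c["pixels"][y0:y1,x0:x1],cv2.COLOR_BGR2HSV)
    m=cv2.inRange(hs,(12,40,150),(30,190,255));m=cv2.morphologyEx(m,3,np.ones((9,9)))
    k=max(big(m,[x0,y0]),key=len); P=onplane(c,k,.012)*1000
    r=cv2.minAreaRect(P.astype(np.float32)); print(n,"rect all",r)
    # leg only: foot end 110mm
    fx=P[:,0].min(); L=P[P[:,0]<fx+105]; r=cv2.minAreaRect(L.astype(np.float32)); print(n,"leg",r,cv2.boxPoints(r).round(1).tolist())
strut(W["strut"],300,360,110,265,"wrist"); strut(T,190,240,165,245,"top")
def rod(c,x0,x1,y0,y1,n):
    hs=cv2.cvtColor(c["pixels"][y0:y1,x0:x1],cv2.COLOR_BGR2HSV)
    m=cv2.inRange(hs,(0,0,110),(180,70,255)); k=max(big(m,[x0,y0]),key=len)
    P=onplane(c,k,.006)*1000
    mm=np.zeros(c["pixels"].shape[:2],np.uint8);cv2.drawContours(mm,[k],-1,255,-1);v,u=np.nonzero(mm);A=onplane(c,np.c_[u,v],.006)*1000
    tip=P[P[:,1].argmin()]
    S=A[A[:,1]<P[:,1].max()-25]; f=cv2.fitLine(S.astype(np.float32),2,0,.01,.01).ravel(); d=f[:2]*(-np.sign(f[1])); 
    s=P@d; nrm=np.array([-d[1],d[0]]); t=P@nrm; t0=f[2:]@nrm
    print(n,"yaw",np.arctan2(d[1],d[0]),"len",np.ptp(s),"arm",t.max()-t0,(t.min()-t0),"origin",(d*(s.min()+47)+nrm*t0))
    arm=A[(A@nrm>t0+12)]; print("  arm centre from bend edge",np.median(arm@d)-s.min())
rod(W["rod"],290,400,95,150,"wrist"); rod(T,400,455,180,205,"top")
c=W["mir"]; hs=cv2.cvtColor(c["pixels"],cv2.COLOR_BGR2HSV)
a=-.229;X=np.array([np.cos(a),np.sin(a)]);Y=np.array([-X[1],X[0]])
m=cv2.inRange(hs[185:245,280:365],(0,0,0),(180,255,90))
for k in big(m,[280,185]):
    for z in(.024,):
        P=(onplane(c,k,z)-[.5591,.0308])*1000; print("lug z",z,"x",(P@X).min().round(1),(P@X).max().round(1),"y",(P@Y).min().round(1),(P@Y).max().round(1),k.min(0),k.max(0))
H=np.array([.5591,.0308])+.06*X
for s in(-30,30):
  for x in(-32,32): print(s,x,proj(c,[*(H+X*x/1000+Y*s/1000),.024]).round(1))
m=cv2.inRange(hs[80:300,230:420],(0,60,100),(25,255,255));m=cv2.morphologyEx(m,2,np.ones((3,3)))
k=max(big(m,[230,80]),key=len);k=k[(k[:,1]>200)|(k[:,1]>100)]
P=onplane(c,k,.021)*1000; Q=(P-[559.1,30.8])@np.c_[X,Y]; print("board frame ext",Q.min(0),Q.max(0))
for sgn in(-1,1):
    e=Q[(sgn*Q[:,1]>90)&(Q[:,0]>-80)&(Q[:,0]<80)]; print(sgn,np.polyfit(e[:,0],e[:,1],1))
```

```text
wrist rect all ((460.268798828125, 304.2408447265625), (42.8773307800293, 188.9300994873047), 81.69910430908203)
wrist leg ((419.5816345214844, 312.44158935546875), (34.71562957763672, 105.54670715332031), 80.79092407226562) [[364.70001220703125, 303.79998779296875], [468.8999938964844, 286.8999938964844], [474.5, 321.1000061035156], [370.29998779296875, 338.0]]
top rect all ((456.83172607421875, 309.2660217285156), (50.8061637878418, 184.8295135498047), 81.57408905029297)
top leg ((417.2027587890625, 313.3165588378906), (38.194705963134766, 104.74325561523438), 80.48613739013672) [[362.3999938964844, 303.1000061035156], [465.70001220703125, 285.79998779296875], [472.0, 323.5], [368.70001220703125, 340.79998779296875]]
wrist yaw -1.3684993 len 114.0684112520351 arm 42.14621417040718 -6.343592397240286 origin [ 495.18393776 -322.25824187]
  arm centre from bend edge 6.548627854430663
top yaw -1.3748071 len 114.98858850997152 arm 41.77445506961078 -6.615070101758306 origin [ 493.95109052 -320.92082202]
  arm centre from bend edge 6.718935055482007
lug z 0.024 x 46.4 54.7 y 25.5 33.6 [342 203] [348 209]
lug z 0.024 x 46.4 81.7 y -36.2 -27.5 [295 203] [302 228]
-30 -32 [[299.3 189.4]]
-30 32 [[300.4 235. ]]
30 -32 [[345.7 189.4]]
30 32 [[344.6 235. ]]
board frame ext [ -87.15058529 -101.25296826] [140.27276724  97.80369133]
-1 [ 7.68320429e-04 -1.00411550e+02]
1 [7.26942618e-04 9.69154705e+01]
```

Run:
```python
from h import *
from workcell import bot
ys=-.155; S=np.array([.4563,.3065]); d=np.array([np.cos(ys),np.sin(ys)])
g=S+.020*d
a=-.229;X=np.array([np.cos(a),np.sin(a)]);Y=np.array([-X[1],X[0]]);H=np.array([.5591,.0308])+.06*X-.0008*Y
p=H-.060*X
bot.goto([*g,.10],down(ys+np.pi)); bot.line_to([*g,.003],max_speed=.1)
bot.set_gripper(.0,30); print("open",bot.current_opening()*92,bot.current_grip_force())
bot.line_to([*g,.12],max_speed=.15); print(bot.current_opening()*92)
bot.goto([*p,.12],down(a+np.pi)); bot.line_to([*p,.04],max_speed=.08); f0=bot.current_contact_force()
c=wcam(bot);cv2.imwrite("pics/pre.png",c["pixels"][100:300,200:440])
z=.027
bot.line_to([*p,z],max_speed=.03)
while z>.021:
    f=np.array(bot.current_contact_force())-f0
    if f[2]>2: break
    z-=.0005; bot.line_to([*p,z],max_speed=.03)
print("z",z,f,bot.current_ee_pos(),bot.current_clock())
```

```text
open 0.3892720599275718 0.0
0.2645315833251708
z 0.020999999999999994 [-0.62886448 -0.29061931 -0.52864939] [0.55886158 0.03001728 0.02095928] 15.175
```

Run:
```python
from h import *
from workcell import bot
p=np.array(bot.current_ee_pos()); bot.line_to([*p[:2],.12]); bot.set_gripper(1.0); bot.goto([.42,.305,.22],down(-.17+np.pi)); bot.hold(.2)
c=wcam(bot);t=bot.read_camera("top");cv2.imwrite("pics/chk.png",np.hstack([cv2.resize(c["pixels"],(400,250)),cv2.resize(t["pixels"],(400,250))]));print(bot.current_clock(),bot.current_ee_pos(),bot.current_opening())
```

```text
18.8917 [0.42032132 0.30442649 0.21968536] 1.0008430971522964
```

View pics/chk.png

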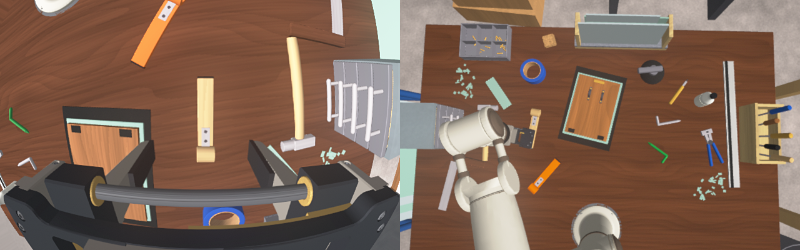

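The strut is still in place at (205,115) in the wrist view, so that grasp closed on nothing. I'll go down again and check the pose and a picture before closing.

Run:
```python
from h import *
from workcell import bot
ys=-.155; S=np.array([.4563,.3065]); d=np.array([np.cos(ys),np.sin(ys)])
g=S+.020*d
bot.goto([*g,.10],down(ys+np.pi)); bot.line_to([*g,.003],max_speed=.12)
print(g,bot.current_ee_pos(),Ro.from_rotvec(bot.current_tool_rot()).as_matrix().round(3).tolist(),bot.current_contact_force(),bot.current_opening())
c=wcam(bot);s=bot.read_camera("scene")
q=proj(s,[*g,.01])[0].astype(int);print(q)
cv2.imwrite("pics/dn.png",np.hstack([cv2.resize(c["pixels"],(480,300)),cv2.resize(s["pixels"][q[1]-50:q[1]+50,q[0]-50:q[0]+50],(300,300),interpolation=2)]));print(bot.current_clock())
```

```text
[0.47606023 0.3034124 ] [0.47691493 0.30378811 0.00404968] [[-0.988, 0.154, 0.002], [0.154, 0.988, 0.001], [-0.002, 0.001, -1.0]] [0.59766346 0.27624687 0.22798435] 0.9994481858234587
[372 259]
20.5417
```

View pics/dn.png

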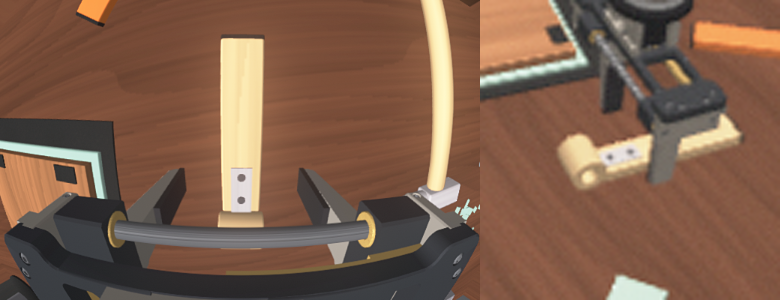

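The fingers straddle the leg correctly, left at (175,195) and right at (310,195). I'll close in stages and watch the opening and grip force.

Run:
```python
from h import *
from workcell import bot
for o in(.45,.36,.3):
    bot.set_gripper(o,30);print(o,bot.current_opening()*92,bot.current_grip_force(),bot.current_contact_force())
p=np.array(bot.current_ee_pos());p[2]=.06
bot.line_to(p,max_speed=.1); print(bot.current_opening()*92,bot.current_grip_force(),bot.current_contact_force(),bot.current_clock())
```

```text
0.45 41.4928333332815 0.0 [-0.31373329  0.06597765 -0.55020206]
0.36 33.15231958181891 0.0 [0.34094967 0.21862542 0.26127053]
0.3 27.443226009843627 0.0 [ 0.39598301 -0.17226953 -0.52810137]
27.516985164500266 0.0 [ 1.05043351  0.81445466 -0.18749448] 22.75
```

Run:
```python
from h import *
from workcell import bot
c=wcam(bot);s=bot.read_camera("scene");q=[372,245]
cv2.imwrite("pics/up.png",np.hstack([cv2.resize(c["pixels"],(480,300)),cv2.resize(s["pixels"][q[1]-50:q[1]+50,q[0]-50:q[0]+50],(300,300),interpolation=2)]));print(bot.current_ee_pos())
```

```text
[0.47529589 0.30308455 0.05897747]
```

View pics/up.png

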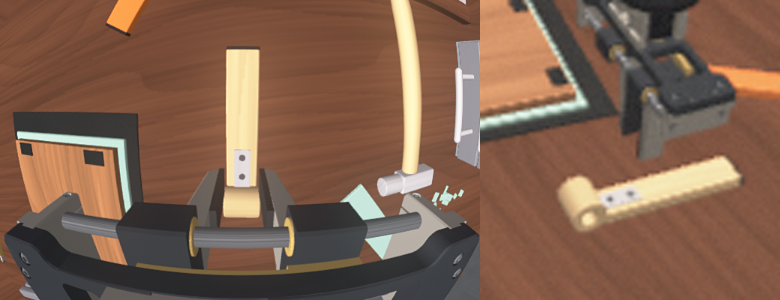

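Run:
```python
from h import *
import pickle
s=pickle.load(open("cams0.pkl","rb"))["scene"]
R=np.array([[-0.988, 0.154, 0.002], [0.154, 0.988, 0.001], [-0.002, 0.001, -1.0]])
for T,q in(([0.47691493,0.30378811,0.00405],(372,259)),([0.47529589,0.30308455,0.05897747],(372,245))):
  half=(.046,.064) if T[2]<.01 else (.0138,.0318)
  for h in half:
    for x in(-.01,.01):
      for dz in (0,-.012):
        uv=proj(s,np.array(T)+R@[x,h,dz])[0]; print(h,x,dz,((uv-np.array(q)+50)*3+[480,0]).round(0))
# strut leg points, in dn crop
ys=-.155;S=np.array([.4563,.3065]);d=np.array([np.cos(ys),np.sin(ys)]);n=np.array([-d[1],d[0]])
for x,y,z in((-.09,.017,0),(-.09,.017,.012),(-.09,-.017,.012),(.02,.017,0),(.08,.02,.018)):
    print("strut",x,y,z,((proj(s,[*(S+x*d+y*n),z])[0]-[372,259]+50)*3+[480,0]).round(0))
```

```text
0.046 -0.01 0 [642. 194.]
0.046 -0.01 -0.012 [643. 185.]
0.046 0.01 0 [661. 188.]
0.046 0.01 -0.012 [662. 179.]
0.064 -0.01 0 [651. 207.]
0.064 -0.01 -0.012 [652. 198.]
0.064 0.01 0 [670. 201.]
0.064 0.01 -0.012 [672. 193.]
0.0138 -0.01 0 [633. 170.]
0.0138 -0.01 -0.012 [634. 161.]
0.0138 0.01 0 [652. 165.]
0.0138 0.01 -0.012 [653. 156.]
0.0318 -0.01 0 [641. 183.]
0.0318 -0.01 -0.012 [642. 174.]
0.0318 0.01 0 [661. 178.]
0.0318 0.01 -0.012 [662. 169.]
strut -0.09 0.017 0 [737. 143.]
strut -0.09 0.017 0.012 [738. 135.]
strut -0.09 -0.017 0.012 [721. 112.]
strut 0.02 0.017 0 [638. 172.]
strut 0.08 0.02 0.018 [584. 178.]
```

The scene projection puts the fingertips at about row 201–207 in the crop, but they appear at about row 185. The real tips are therefore about 20 mm higher than the reported TCP, while the strut projects correctly. I'll probe the bench with a guarded descent, fingers open around the leg, and then grasp.

Run:
```python
from h import *
from workcell import bot
ys=-.155; S=np.array([.4563,.3065]); d=np.array([np.cos(ys),np.sin(ys)]); g=S+.020*d
bot.set_gripper(.8)
bot.line_to([*g,.003],max_speed=.15); f0=np.array(bot.current_contact_force()); z=.001
try:
  while z>-.032:
    bot.line_to([*g,z],max_speed=.05); f=np.array(bot.current_contact_force())-f0
    if f[2]>4: break
    z-=.0015
except bot.MotionError as e: print(e)
e=np.array(bot.current_ee_pos());print("z",z,e,f,bot.current_clock())
if f[2]>4:
    zb=z; bot.line_to([*g,zb+.003],max_speed=.05)
    bot.set_gripper(0.,30);print("opening",bot.current_opening()*92,bot.current_grip_force())
    bot.line_to([*g,zb+.03],max_speed=.1);print("opening",bot.current_opening()*92,bot.current_grip_force(),bot.current_contact_force()-f0,bot.current_clock())
```

```text
z -0.021500000000000002 [ 0.47612945  0.30340199 -0.0201399 ] [-4.02566262 -2.63785309 10.68179483] 28.1917
opening 33.40620819135409 29.979521334171295
opening 33.98039229877111 29.979849457740784 [-0.79991589  0.98359579 -3.51486812] 29.5417
```

The strut is held. The bench is at reported z ≈ -0.020, so I'll work with that offset. Next I'll place the strut.

Run:
```python
from h import *
from workcell import bot
import pickle
a=-.229;X=np.array([np.cos(a),np.sin(a)]);Y=np.array([-X[1],X[0]]);H=np.array([.5591,.0308])+.06*X-.0008*Y
p=H-.060*X
e=np.array(bot.current_ee_pos())
bot.line_to([*e[:2],.06],max_speed=.2)
bot.goto([*p,.06],down(a+np.pi)); print(bot.current_opening()*92)
bot.line_to([*p,.008],max_speed=.06); f0=np.array(bot.current_contact_force()); z=.006
while z>.0005:
    bot.line_to([*p,z],max_speed=.04); f=np.array(bot.current_contact_force())-f0
    if f[2]>3: break
    z-=.001
print("z",z,f,bot.current_ee_pos(),bot.current_clock())
bot.set_gripper(.55); bot.line_to([*p,.09],max_speed=.2); 
c=wcam(bot); pickle.dump(c,open("pl.pkl","wb"));print(bot.current_clock(),bot.current_ee_pos())
cv2.imwrite("pics/pl.png",cv2.resize(c["pixels"][100:300,190:450],None,fx=3,fy=3,interpolation=2))
```

```text
33.797570974493354
z 0.001 [-2.75448777  1.46987916  9.17722358] [0.55984848 0.0298962  0.00242485] 33.5667
34.65 [0.55752533 0.03026134 0.0881594 ]
```

View pics/pl.png

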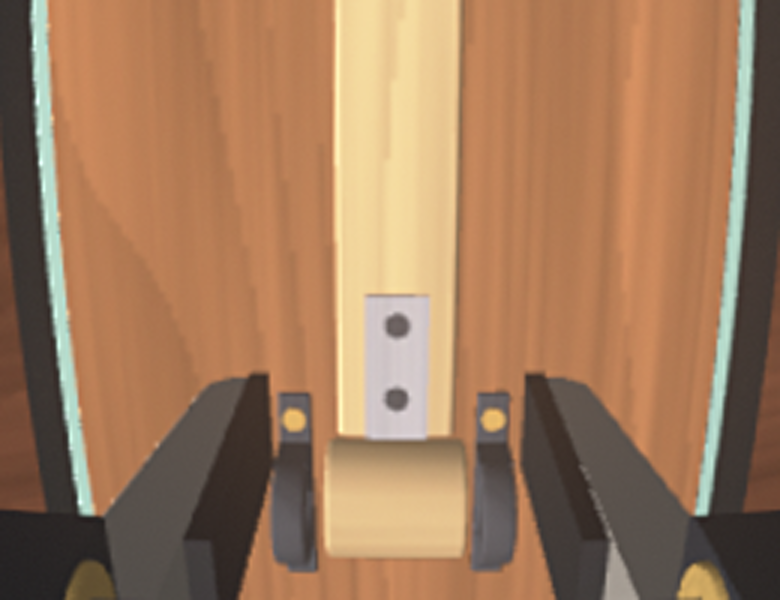

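The strut is seated: barrel centred between the lugs at (395,497), lugs at (294,505) and (492,505), leg straight up the picture. I'll check the fore-aft alignment with rays.

Run:
```python
from h import *
import pickle
c=pickle.load(open("pl.pkl","rb"))
a=-.229;X=np.array([np.cos(a),np.sin(a)]);Y=np.array([-X[1],X[0]]);M=np.array([.5591,.0308])
px=lambda u,v:(190+u/3,100+v/3)
F=lambda uv,z:((onplane(c,[uv],z)[0]-M)@np.c_[X,Y]*1000).round(1)
print("foot ends",F(px(294,393),.024),F(px(492,393),.024),"far foot ends",F(px(300,570),.024),F(px(490,570),.024))
o,d=ray(c,[px(395,437),px(395,557)]);d/=np.linalg.norm(d,axis=1)[:,None];b=d.sum(0)
P=o+b*((.039-o[2])/b[2]);print("barrel",(P[:2]-M)@np.c_[X,Y]*1000)
print("barrel edges",F(px(325,500),.055),F(px(466,500),.055),"lug inner/outer",F(px(313,510),.045),F(px(475,510),.045))
print("lug mid",F(px(393,420),.024))
```

```text
foot ends [ 29.5 -30.8] [29.5 28.2] far foot ends [ 92.5 -31.6] [92.5 30.2]
barrel [56.33990474 -0.68172332]
barrel edges [ 48.6 -19.9] [48.5 18.8] lug inner/outer [ 57.6 -24.3] [57.5 22.4]
lug mid [38.2 -1.3]
```

Run:
```python
from h import *
import pickle
c=pickle.load(open("pl.pkl","rb"))
a=-.229;X=np.array([np.cos(a),np.sin(a)]);Y=np.array([-X[1],X[0]]);M=np.array([.5591,.0308])
px=lambda u,v:(190+u/3,100+v/3)
for u in(360,395,430):
    print("near",((onplane(c,[px(u,438)],.034)[0]-M)@X)*1000+17.3)
    o,d=ray(c,[px(u,557)]);d=d[0];v=np.array([d[:2]@X,d[2]]);v/=np.linalg.norm(v);o2=np.array([(o[:2]-M)@X,o[2]])
    x=o2[0]+v[0]*(.039-o2[1])/v[1]; print("far",x*1000-18/abs(v[1]), v, o2)
```

```text
near 56.76311966616616
far 56.06411095256951 [ 0.54039666 -0.84141039] [-0.07677811  0.27914735]
near 56.727556502300345
far 56.00588381379413 [ 0.5402461  -0.84150707] [-0.07677811  0.27914735]
near 56.73967637132088
far 56.03748666953753 [ 0.54032782 -0.8414546 ] [-0.07677811  0.27914735]
```

In this view the barrel sits about 4.5 mm short of the lug axis towards -x (56.4 against 61.0). I'll regrip, slide it along, release it and go for the rod.

Run:
```python
from h import *
from workcell import bot
a=-.229;X=np.array([np.cos(a),np.sin(a)]);Y=np.array([-X[1],X[0]]);p=np.array([.5591,.0308])-.0008*Y
bot.line_to([*p,.004],max_speed=.15); bot.set_gripper(0.,15); print(bot.current_opening()*92)
bot.line_to([*(p+.0046*X),.004],max_speed=.02); bot.set_gripper(.5); bot.line_to([*(p+.0046*X),.08],max_speed=.25)
yr=-1.370;O=np.array([.4948,-.3218]);dx=np.array([np.cos(yr),np.sin(yr)]);dy=np.array([-dx[1],dx[0]])
g=O-.041*dx+.032*dy
bot.goto([*g,.04],down(yr+np.pi/2)); bot.line_to([*g,-.0185],max_speed=.1)
print(bot.current_ee_pos(),bot.current_contact_force())
bot.set_gripper(0.,60); print("rod",bot.current_opening()*92,bot.current_grip_force(),bot.current_ee_pos())
bot.line_to([*g,.08],max_speed=.15); print(bot.current_opening()*92,bot.current_clock())
```

```text
34.216356806674085
[ 0.5179961  -0.27511764 -0.01885058] [-0.3383344  -0.41694285  0.27760858]
rod 10.075479363974218 59.99967098236084 [ 0.51804012 -0.27531494 -0.01842002]
10.093724286529017 41.05
```

Run:
```python
from h import *
from workcell import bot
import pickle
a=-.229;X=np.array([np.cos(a),np.sin(a)]);Y=np.array([-X[1],X[0]]);H=np.array([.5591,.0308])+.0605*X-.001*Y
t=lambda s:H+(.041+s)*Y+.032*X
bot.goto([*t(.118),.08],down(a)); bot.line_to([*t(.118),.0145],max_speed=.12); bot.hold(.2)
print(bot.current_opening()*92,bot.current_ee_pos(),t(.118),bot.current_clock())
D={"wrist":wcam(bot),"scene":bot.read_camera("scene")};pickle.dump(D,open("th.pkl","wb"))
tip=[*(H+(.118-.066)*Y),.039]
qs=[]
for n,f,w in(("wrist",2.5,80),("scene",5,40)):
    q=proj(D[n],tip)[0];print(n,q); i=q.astype(int)
    x0,y0=max(0,i[0]-2*w),max(0,i[1]-w); im=D[n]["pixels"][y0:y0+2*w,x0:x0+2*w*2]; print(n,x0,y0,im.shape)
    qs.append(cv2.resize(im,(780,290) if 0 else (560,280),interpolation=2))
cv2.imwrite("pics/th.png",np.vstack(qs))
```

```text
10.072822476515196 [0.68602205 0.16372879 0.01584236] [0.68505178 0.16367739] 43.6667
wrist [476.50848807 281.22283293]
wrist 316 201 (160, 320, 3)
scene [289.61989864 223.62202584]
scene 209 183 (80, 160, 3)
```

View pics/th.png

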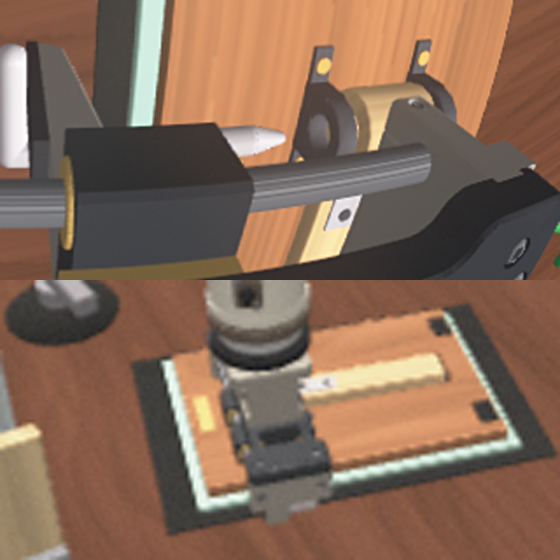

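The wrist view shows the rod tip at about pixel (479,280) against a predicted (476,281), pointing at the near lug's hole. I'll thread it with force monitoring.

Run:
```python
from h import *
from workcell import bot
a=-.229;X=np.array([np.cos(a),np.sin(a)]);Y=np.array([-X[1],X[0]]);H=np.array([.5591,.0308])+.0605*X-.001*Y
t=lambda s:H+(.041+s)*Y+.032*X
f0=np.array(bot.current_contact_force()); B=np.c_[np.r_[X,0],np.r_[Y,0],[0,0,1]]
for s in[.1,.09,.08,.07,.06,.05,.04,.03,.02,.01,.005,.002,0,-.0015]:
    bot.line_to([*t(s),.0145],max_speed=.07); f=(np.array(bot.current_contact_force())-f0)@B
    print(s,f.round(1),((np.array(bot.current_ee_pos())[:2]-t(0))@Y*1000).round(1))
    if np.linalg.norm(f)>18: break
print(bot.current_opening()*92,bot.current_clock())
```

```text
0.1 [ 1.  -0.8  0.8] 99.3
0.09 [ 0.  -0.3  0.6] 89.5
0.08 [ 0.8 -1.1 -0. ] 79.5
0.07 [ 0.7 -0.7  0. ] 69.5
0.06 [-0.  -0.3  1. ] 59.5
0.05 [-0.7 -0.6  1.4] 49.5
0.04 [ 0.6 -0.9  0.2] 39.5
0.03 [-0.5  0.1  0.3] 29.5
0.02 [-0.5 -0.1  0.2] 19.5
0.01 [-0.1  0.6  0.3] 9.5
0.005 [0.  0.1 0.8] 4.8
0.002 [-0.2  0.6  0.5] 1.9
0 [-0.6 -0.8  0.9] -0.1
-0.0015 [ 0.5  3.4 -0. ] -1.0
10.325434292855014 47.8
```

The rod is home, with contact force rising at the lug. I'll release, lift clear and verify.

Run:
```python
from h import *
from workcell import bot
import pickle
a=-.229;X=np.array([np.cos(a),np.sin(a)]);Y=np.array([-X[1],X[0]])
bot.set_gripper(.26); p=np.array(bot.current_ee_pos()); bot.line_to([*p[:2],.11],max_speed=.12)
bot.goto([*(np.array([.5591,.0308])+.02*X),.12],down(a+np.pi)); bot.set_gripper(1.); bot.hold(.2)
c=wcam(bot);cv2.imwrite("pics/fin.png",cv2.resize(c["pixels"][120:300,200:440],None,fx=3,fy=3,interpolation=2));print(bot.current_clock())
```

```text
53.175
```

View pics/fin.png

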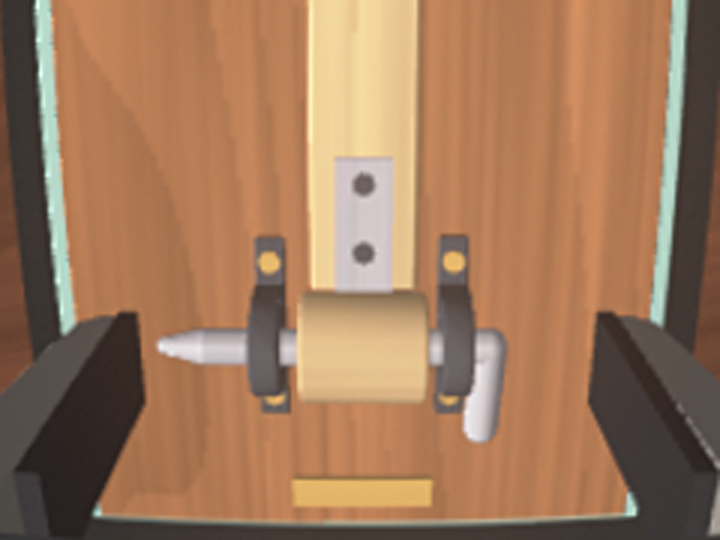

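The picture shows the rod through both lugs (265,345) and (456,345) and through the barrel (362,345), with its bend against the right lug at (480,345). The leg is flat and the gripper is clear, so I'm handing in.

```bash
python3 -c "
from workcell import bot
print(bot.job_done())"
```

```text
the job is handed in; nothing more can be done
None
```

The strut is between the lugs with its leg flat, the rod is through lug, barrel and lug with its bend against the lug, and I handed the job in at about 53 s of the 72 s allowed; the hand-in call gave no verdict.

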